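Make up two gas-fitting repair kits

ROBOT

A 6-joint arm with a two-finger parallel gripper is mounted at the origin on the work surface. World frame = base frame: x ahead of the robot, y to its left, z up, the work surface at z = 0. Lengths are in m, angles in rad, forces in N, time in s.
With the tool pointing down it reaches from about 0.25 to 0.8 m from the base axis. Payload 8.5 kg.
Tool frame: the origin (TCP) lies on the mounting face of the last link; the fingertips stand 173 mm ahead of it and the grasp point (between the pads) lies 155 mm ahead of it; z points along the fingers, y is the line along which they close (so a half turn about z gives the same grasp; the last joint's range is limited). The gripper opens to 85 mm and grips with 20 to 120 N. Pads are 22 mm wide; open, the fingers measure 114 mm over their backs; the gripper's body (76 mm by 85 mm) begins 54 mm behind the grasp point. The pads swing forward as they close: fully open they stand 13 mm farther back than shut.
Start: joints at [-1.258, 0.238, -0.013, 1.319, 0, 1.571], TCP at [0.162, -0.5, 0.405] pointing down, gripper open.
Joint ranges: [-2.66, 2.66], [-1.03, 1.9], [-1.14, 1.46], [-1.82, 2.27], [-1.45, 1.34], [-3.14, 3.14]. Speed limits (rad/s): [2.22, 2.22, 2.79, 3.14, 3.14, 3.14].

INTERFACE

Orientations are given as a rotation vector (axis times angle).
In Python, from rig import arm, imaging gives the robot as it stands.
- The arm moves only by the tool play_rows, never from a script. Its argument "moves" is a list that holds one entry, the list of rows, each a list of 6 numbers: the shift along the tool's x, y, z as a fraction of full scale, then the turn, a rotation vector about the tool's x, y, z as a fraction of full scale. In form: [[[dx, dy, dz, rx, ry, rz], ...]]. A call has 1 to 12 rows; each row is the pose to reach, as a shift and turn from the pose commanded when the call began, along the tool's axes at that moment, turning the shorter way round; what a row does not reach only later rows make up. Full scale, the value 1, is 0.75 m for a shift and 180 degrees for a turn. A row lasts 1/8 s, in which the tool goes at most 62.5 mm and 10.7 degrees, less where a joint would pass 70% of its speed; a pose out of reach is approached as far as the arm can. A call with a number of a shift or a turn outside -1 to 1 is refused whole. A call with a gripper value outside its range is refused whole. "hand" is the opening, from 0 (shut) to 1 (fully open), set as the call begins (left out, the last holds). The fingers move at their own pace and stop on an object; "squeeze" is the grip in N (left out, the last holds). Time passes only in rows, so rows that repeat a pose let the fingers close. It gives the time, the measured TCP pose, the force, the opening and the grip force at its end, in the units of the state.
- arm.get_obs(): the state, without advancing time (a new reading comes with each control period).
- imaging.read_camera(name): name is "scene" or "top" or "wrist"; returns a dict with "image" (420x560x3 uint8, blue, green, red), "K" (3x3 intrinsics, pixels), "origin" and "attitude" of the camera in the world. Camera axes: x right, y up, looking along -z (the intrinsics and any distortion apply to the point x, -y, -z); pixel columns grow to the right and rows downward; lengths in m; the calibration is good to about 2 mm. A picture is of the moment at which its call begins. There is no depth.
- arm.hand_in(): hands the job in; it is judged then, once.
The state is a dict: "time_s": time; "qpos": joint angles; "joint_velocities": joint speeds; "joint_efforts": joint torques, N m; "eef_pos": TCP position; "ee_rot": TCP orientation; "force": force on the tool from outside, world axes, zero at the start; "torque": the same for the moment, N m; "finger_gap": finger opening in m; "grasp_force": force on a finger pad.
Only numpy, scipy, OpenCV 4.12 (cv2) and the standard library are available. Lean on these libraries where they do the work, as an engineer would, in place of code of your own. Each camera call takes 0.05 s, during which the arm holds its last target. There are 200 camera calls.

TASK

Make up two repair kits from the brass fittings on the mat: the oblong tray gets the ball valve, flat in its big bay, and the taller hose nipple, standing in its small bay; the round dish gets the elbow, lying flat, and the shorter hose nipple, standing. Set each part fully down on the floor of its tray or dish, let go of everything, and leave the tee, the tape reel and the wrench where they are.

Things in the scene. Friction and masses are not known exactly. Their poses are not given: they have to be found in the camera images.
- valve: Loose brass ball valve, 0.25 kg, flat blue lever on top. Origin: centre of its flat underside; x along the pipe. Square middle block 30 x 30 x 30 mm around the origin; hexagonal ends, 26 mm across flats, reach x = -30 and +30 mm. Lever (does not turn) 12 mm wide, x = -13 to +42, z = 38 to 42 mm. Grasp from above across the block (along y, 30 mm).
- elbow: Loose plain brass 90-degree pipe elbow, 0.12 kg, lying flat: two round arms 24 mm in diameter (z = 0 to 24 mm). Origin: on the underside below the corner where the arm axes meet; the arms run along +x and +y, each ending 40 mm from the origin. Good grasp: across one arm, e.g. at x = 26 mm closing along y (24 mm).
- tall_nipple: Loose brass hose nipple, the taller and thicker of two: 64 mm tall, 0.11 kg, standing upright on a hexagonal foot (34 mm across flats, 14 mm high) with a ribbed round stem 24 mm in diameter above it. Origin: centre of the underside, z up the stem.
- short_nipple: Loose brass hose nipple, the shorter and thinner of two: 38 mm tall, 0.07 kg, standing upright on a hexagonal foot (24 mm across flats, 12 mm high) with a ribbed round stem 18 mm in diameter above it. Origin: centre of the underside, z up the stem.
- tee: Loose plain brass pipe tee with three arms, lying flat, 24 mm thick; not wanted in either kit. Origin: on the underside below the junction; arms along +x and -x end 32 mm from it, the arm along +y 36 mm.
- reel: Loose reel of white sealing tape lying flat, 52 mm in diameter and 15 mm high; not wanted. Origin: centre of the underside.
- wrench: Loose wrench lying flat beyond the fittings; not wanted. Its handle points along its -x axis.
- dish: Fixed shallow round white dish, 170 mm across, 160 mm inside, floor 3 mm thick, rim 12 mm above the bench. Origin: centre of the underside.
- big_bay (a point): Big bay of the fixed oblong metal tray with dark walls; point at the centre of the bay's floor, 3 mm above the bench. Tray 186 x 102 mm outside, walls 3 mm thick with tops 12 mm above the bench; a cross wall as high divides it in two. Big bay 107 (x, along the tray) x 96 mm (y) inside; +x points away from the small bay. Tray turned any way, left or right of the fittings.
- small_bay (a point): The small bay of the same tray; centre of its floor, 3 mm above the bench. 70 mm (x, along the tray) x 96 mm (y) inside, same axes and walls as the big bay, whose centre lies 91.5 mm away along +x.
Not all that is in view belongs to the job. What is shaped like the valve but turquoise is not meant. Leave any orange look-alike of the elbow alone.

How it is judged:
At the end, for the whole second after the job is handed in: Valve on the floor of the big bay (within 45 mm along, 42 across, of its centre), tall nipple in the small bay (32, 44 mm), elbow and short nipple in the dish (75 mm); undersides within 4 mm of the floor, tilt under 0.12 rad, at rest; tee, reel, wrench within 30 mm of their start (x of valve in the frame of big_bay between -0.045 and 0.045 m and y of valve in the frame of big_bay between -0.042 and 0.042 m and z of valve in the frame of big_bay below 0.004 m and x of tall_nipple in the frame of small_bay between -0.032 and 0.032 m and y of tall_nipple in the frame of small_bay between -0.044 and 0.044 m and z of tall_nipple in the frame of small_bay below 0.004 m and horizontal distance between each of elbow, short_nipple and dish below 0.075 m and z of each of elbow, short_nipple in the frame of dish below 0.007 m and angle between each of valve, tall_nipple, elbow, short_nipple's own z axis and vertical below 0.12 rad and linear speed of each of valve, tall_nipple, elbow, short_nipple below 0.02 m/s and angular speed of each of valve, tall_nipple, elbow, short_nipple below 0.2 rad/s and distance of each of tee, reel, wrench from where it was at the start of the episode below 0.03 m); the robot touches nothing.
It fails at once if the tee is moved by more than 30 mm (distance of tee from where it was at the start of the episode above 0.03 m).
It fails at once if the tape reel is moved by more than 30 mm (distance of reel from where it was at the start of the episode above 0.03 m).
It fails at once if the wrench is moved by more than 30 mm (distance of wrench from where it was at the start of the episode above 0.03 m).
It also fails if it takes over 99 s, if anything falls off the work surface, if the arm or the gripper's body presses on something with over 40 N, if the wrist force passes 120 N, or if a joint passes its speed limit or range.

## Working session

There is one attempt and no reset: what is moved stays moved. The work goes in short steps, Python scripts to look and compute and a tool call to move; the robot and the scene stay as the last step left them, time stands still between calls to the robot, and variables do not carry over. Pictures are saved under pics/ and viewed, at most 14 in all, crops included, and the job is handed in when it is done.

Besides the shell and the picture viewer there is one more tool, called after "Call:" in YAML: its name, and indented under it one key for each argument. play_rows: Moves the arm, as the interface text tells. Its arguments: {"type":"object","properties":{"moves":{"type":"array","items":{"type":"array","items":{"type":"array","items":{"type":"number"}}}},"hand":{"type":"number"},"squeeze":{"type":"number"}},"required":["moves"]}

```bash
mkdir -p pics; ls
python3 - <<'E'
from rig import arm, imaging
import cv2, numpy as np
np.set_printoptions(precision=4,suppress=True)
for n in ("top","scene"):
    d=imaging.read_camera(n); cv2.imwrite(f"pics/{n}0.png",d["image"]); print(n,d["K"],d["origin"],d["attitude"],[k for k in d])
print(arm.get_obs())
E
```

```text
pics
top [[424.8534   0.     273.3432]
 [  0.     424.8534 207.0004]
 [  0.       0.       1.    ]] [ 0.4886 -0.0123  0.9859] [ 0.098  -0.0968 -1.5475] ['image', 'K', 'origin', 'attitude']
scene [[413.0987   0.     282.2069]
 [  0.     413.0987 208.7733]
 [  0.       0.       1.    ]] [1.0125 0.3072 0.7277] [0.3288 0.6588 2.1536] ['image', 'K', 'origin', 'attitude']
{'time_s': 0.1, 'qpos': array([-1.258 ,  0.2388, -0.0141,  1.3192, -0.    ,  1.5708]), 'joint_velocities': array([ 0.0014, -0.0017,  0.0001,  0.0001, -0.0005,  0.0009]), 'joint_efforts': array([ -0.0011, -53.972 ,  34.6999,   0.0134,  -0.0001,   0.    ]), 'eef_pos': array([ 0.1615, -0.4994,  0.4041]), 'ee_rot': array([-3.102 , -0.4891,  0.0003]), 'force': array([-0.5661, -0.2798,  0.1004]), 'torque': array([0.0081, 0.0041, 0.081 ]), 'grasp_force': 0.0, 'finger_gap': 0.08550491466344123}
```

View pics/top0.png

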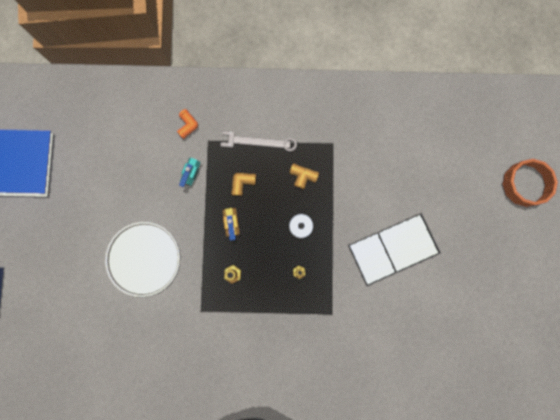

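View pics/scene0.png

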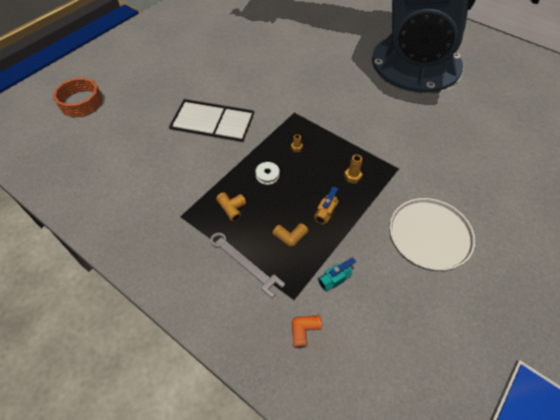

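The top view shows the robot at the bottom. The dish is at (142,259) and the tray at (394,249), with its small bay at lower left. The valve is at (231,224), the elbow at (243,183), the tall nipple at (232,274) and the short nipple at (299,272). The scene view agrees.

```bash
cat > h.py <<'E'
import cv2, numpy as np
from scipy.spatial.transform import Rotation as R
from rig import arm, imaging
np.set_printoptions(precision=4,suppress=True)
def ray(d,p,z):
    """pixel -> world point on plane height z"""
    v=np.linalg.inv(d["K"])@[p[0],p[1],1]; v=R.from_rotvec(d["attitude"]).apply([v[0],-v[1],-v[2]])
    o=np.array(d["origin"]); return (o+v*(z-o[2])/v[2])
def pix(d,P):
    c=R.from_rotvec(d["attitude"]).inv().apply(np.array(P)-d["origin"]); q=d["K"]@[c[0],-c[1],-c[2]]; return q[:2]/q[2]
def tri(d1,p1,d2,p2):
    a0,a1=ray(d1,p1,0),ray(d1,p1,.1); b0,b1=ray(d2,p2,0),ray(d2,p2,.1)
    u,w=a1-a0,b1-b0; s,t=np.linalg.lstsq(np.c_[u,-w],b0-a0,rcond=None)[0]
    return (a0+u*s+b0+w*t)/2, np.linalg.norm(a0+u*s-b0-w*t)
def cnts(m,amin=20):
    return [c for c in cv2.findContours(m.astype(np.uint8)*255,cv2.RETR_EXTERNAL,cv2.CHAIN_APPROX_NONE)[0] if cv2.contourArea(c)>amin]
def cen(c):
    m=cv2.moments(c); return np.array([m['m10'],m['m01']])/m['m00']
E
python3 - <<'E'
from h import *
for n in("top","scene"):
    d=imaging.read_camera(n); im=d["image"]; hsv=cv2.cvtColor(im,cv2.COLOR_BGR2HSV); H,S,V=cv2.split(hsv)
    print(n)
    for name,m in (("brass",(H>10)&(H<32)&(S>110)&(V>70)),("blue",(H>105)&(H<130)&(S>120)&(V>60)),("white",(S<50)&(V>185))):
        for c in cnts(m):
            if cv2.contourArea(c)>9000: continue
            p=cen(c); r=cv2.minAreaRect(c); print(name,p.round(1),cv2.contourArea(c),np.round(r[1],1),round(r[2],1),"z0.012:",ray(d,p,.012)[:2])
    if n=="top":
        a=cv2.resize(im[165:295,200:330],None,fx=6,fy=6,interpolation=cv2.INTER_CUBIC)[:,:]
        cv2.imwrite("pics/crop.png",cv2.resize(im[160:290,205:330],(577,600),interpolation=cv2.INTER_CUBIC))
E
```

```text
top
brass [298.7 271.7] 105.5 [12. 11.] 90.0 z0.012: [ 0.4639 -0.0708]
brass [232.2 273.9] 210.0 [17. 17.] 45.0 z0.012: [0.4558 0.0796]
brass [231.  218.6] 180.5 [27.9 14.7] 82.4 z0.012: [0.5813 0.0867]
brass [241.6 182. ] 348.0 [23.4 23.3] 3.8 z0.012: [0.6673 0.0649]
brass [302.8 175.1] 389.0 [29.1 21.3] 20.0 z0.012: [ 0.6867 -0.0774]
brass [186.3 123. ] 164.5 [20.  20.1] 51.3 z0.012: [0.8066 0.2   ]
brass [37.4 44.3] 43.0 [11.2  7. ] 53.1 z0.012: [0.996  0.5701]
brass [105.5  21.2] 4870.5 [ 49. 145.] 90.0 z0.012: [1.0592 0.4094]
blue [231.2 233. ] 47.0 [15.9  6. ] 72.9 z0.012: [0.5483 0.085 ]
blue [183.9 178.3] 43.0 [ 4.3 13.9] 21.8 z0.012: [0.6734 0.1994]
blue [ 23.1 160.3] 2803.0 [49.1 61.4] 1.5 z0.012: [0.7081 0.5777]
white [371.9 258.4] 1152.5 [42.  29.3] 66.0 z0.012: [ 0.4972 -0.2371]
white [141.7 258.6] 4254.0 [74. 73.] 90.0 z0.012: [0.4857 0.2867]
white [407.9 242.5] 1761.5 [41.9 44.9] 65.9 z0.012: [ 0.5351 -0.3196]
white [300.7 225.5] 359.0 [21. 21.] 90.0 z0.012: [ 0.5688 -0.0741]
white [ 23.7 193.8] 58.5 [ 2. 46.] 90.0 z0.012: [0.6288 0.569 ]
white [255.9 140.9] 244.5 [62.
[... 351 characters left out ...]
6.6 z0.012: [0.4428 0.0729]
brass [296.5 143.9] 114.0 [16. 11.] 90.0 z0.012: [ 0.4614 -0.0745]
brass [40.5 21.6] 868.5 [ 11.  104.7] 62.5 z0.012: [ 0.5381 -0.9781]
blue [530.9 398.4] 2234.0 [54. 62.] 90.0 z0.012: [0.6712 0.5506]
blue [344.  265.2] 93.0 [ 6.  26.7] 57.3 z0.012: [0.6572 0.1855]
blue [332.1 192.4] 65.0 [ 6.3 13.4] 26.6 z0.012: [0.5272 0.0705]
blue [63.4 45.5] 2115.5 [ 17.  157.1] 61.2 z0.012: [ 0.5676 -0.8238]
white [430.5 235.6] 3883.0 [80.1 62.1] 23.2 z0.012: [0.4947 0.2865]
white [267.  170.9] 272.5 [16. 21.] 90.0 z0.012: [ 0.5673 -0.0775]
white [233.2 123.3] 558.0 [24.5 28.8] 21.8 z0.012: [ 0.5021 -0.2364]
white [197.8 117.3] 859.0 [44.  24.3] 10.0 z0.012: [ 0.5402 -0.3185]
```

View pics/crop.png

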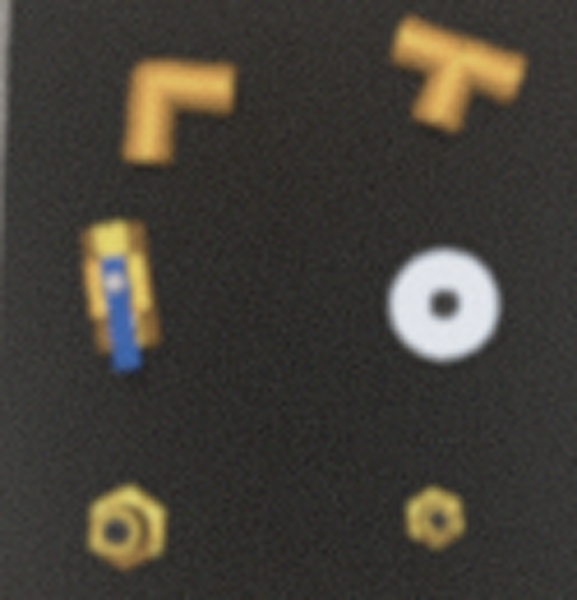

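The crop shows clear outlines. Valve: body centre about (121,287) in crop pixels, lever pointing down. Elbow: arms run right to (235,88) and down to (148,162). Nipple holes: (118,530) and (438,520). Next I measure each one with rays and check the sizes.

Run:
```python
from h import *
d=imaging.read_camera("top"); s=imaging.read_camera("scene")
c=lambda x,y:(205+x/4.616-.4,160+y/4.615-.4)
W=lambda x,y,z:ray(d,c(x,y),z)
print("tall top",W(118,530,.064)[:2],"foot",W(127,527,.01)[:2])
print("short top",W(438,520,.038)[:2],"foot",W(434,519,.01)[:2])
a,b=W(113,258,.042),W(126,370,.042); print("lever",a[:2],b[:2],np.linalg.norm(a-b),"yaw",np.degrees(np.arctan2(*(b-a)[1::-1])))
a,b=W(113,226,.02),W(128,347,.02); print("body",a[:2],b[:2],(a+b)[:2]/2,np.linalg.norm(a-b),"yaw",np.degrees(np.arctan2(*(b-a)[1::-1])))
o,ex,ey=W(152,86,.012),W(148,162,.012),W(235,89,.012); print("elbow",o[:2],ex[:2],ey[:2],np.linalg.norm(ex-o),np.linalg.norm(ey-o),[np.degrees(np.arctan2(*(q-o)[1::-1])) for q in(ex,ey)])
for n,(q,bpx,spx,dpx) in {"top":(d,(407.9,242.5),(371.9,258.4),(141.7,258.6)),"scene":(s,(197.8,117.3),(233.2,123.3),(430.5,235.6))}.items():
    B,S,D=ray(q,bpx,.003),ray(q,spx,.003),ray(q,dpx,.006); print(n,"big",B[:2],"small",S[:2],np.linalg.norm(B-S),"yaw",np.degrees(np.arctan2(*(B-S)[1::-1])),"dish",D[:2])
print("valve scene proj", pix(s,[.572,.085,.015]), "tall base/top",pix(s,[.45,.08,0]),pix(s,[.45,.08,.064]))
```

```text
tall top [0.4562 0.0791] foot [0.4558 0.0801]
short top [ 0.4632 -0.0711] foot [ 0.4629 -0.0708]
lever [0.5854 0.0881] [0.5314 0.08  ] 0.05454053017614492 yaw -171.4782279493175
body [0.6036 0.0909] [0.5438 0.0815] [0.5737 0.0862] 0.06056723304870794 yaw -171.05018380396425
elbow [0.6761 0.0745] [0.6373 0.0753] [0.6755 0.0326] 0.038837761036385074 0.04192504672150032 [np.float64(178.84185802256832), np.float64(-90.88983706304921)]
top big [ 0.5355 -0.3225] small [ 0.4973 -0.2391] 0.09168546876817178 yaw -65.38214029714216 dish [0.4857 0.2885]
scene big [ 0.5344 -0.3265] small [ 0.4957 -0.2432] 0.09185680874544884 yaw -65.0725369614665 dish [0.4904 0.2864]
valve scene proj [326.0516 208.6602] tall base/top [354.2835 175.9835] [358.78   157.0894]
```

Sizes agree with those given: valve body 60.6 mm, lever 54.5 mm, elbow arms 39 and 42 mm, bay spacing 91.7 mm. I'll plan the first move, to the short nipple.

```bash
cat >> h.py <<'E'
def plan(*wps):
    """waypoints (x,y,z_of_grasp_point,yaw_deg or None) -> fractions in present tool axes"""
    o=arm.get_obs(); C=R.from_rotvec(o["ee_rot"]); T=C.as_matrix()
    y0=np.degrees(np.arctan2(T[1,0],T[0,0])); print("t",o["time_s"],"yaw",round(y0,1),"tcp",o["eef_pos"],"q",o["qpos"],"gap",round(o["finger_gap"],4))
    for x,y,z,yaw in wps:
        G=R.from_euler("z",y0 if yaw is None else yaw,degrees=True)*R.from_rotvec([np.pi,0,0])
        print((x,y,z,yaw),np.r_[C.inv().apply(np.array([x,y,z+.155])-o["eef_pos"])/.75,(C.inv()*G).as_rotvec()/np.pi].round(4).tolist())
E
python3 - <<'E'
from h import *
plan((.463,-.071,.12,None),(.463,-.071,.03,None))
E
```

```text
t 0.3 yaw 17.9 tcp [ 0.1616 -0.4995  0.4045] q [-1.258   0.2384 -0.0137  1.3192  0.      1.5708] gap 0.0854
(0.463, -0.071, 0.12, None) [0.5582, -0.4198, 0.1729, -0.0002, -0.0, 0.0]
(0.463, -0.071, 0.03, None) [0.5582, -0.4197, 0.2929, -0.0002, -0.0, 0.0]
```

Call:
play_rows:
  moves:
    - [[0.03, -0.02, 0.01, 0, 0, 0], [0.09, -0.07, 0.03, 0, 0, 0], [0.15, -0.11, 0.05, 0, 0, 0], [0.21, -0.16, 0.065, 0, 0, 0], [0.27, -0.2, 0.085, 0, 0, 0], [0.33, -0.25, 0.1, 0, 0, 0], [0.39, -0.29, 0.12, 0, 0, 0], [0.45, -0.34, 0.14, 0, 0, 0], [0.51, -0.385, 0.16, 0, 0, 0], [0.545, -0.41, 0.17, 0, 0, 0], [0.558, -0.42, 0.173, 0, 0, 0], [0.558, -0.42, 0.173, 0, 0, 0]]
  hand: 0.7
  squeeze: 50

```text
time_s: 1.8
eef_pos: [0.4628, -0.0708, 0.2749]
ee_rot: [-3.103, -0.491, 0.001]
force: [-0.4, -0.6, 0.4]
finger_gap: 0.0597
grasp_force: 0.0
```

Run:
```python
from h import *
plan((.463,-.071,.03,None),(.463,-.071,.03,-90),(.463,-.071,.03,90))
d=imaging.read_camera("wrist"); cv2.imwrite("pics/w1.png",d["image"]); print(pix(d,[.463,-.071,.038]),d["origin"])
```

```text
t 1.8 yaw 18.0 tcp [ 0.4628 -0.0708  0.2749] q [-0.1518  0.227  -0.3808  0.9635 -0.0001  2.6759] gap 0.0597
(0.463, -0.071, 0.03, None) [0.0002, 0.0003, 0.1198, -0.0, 0.0002, -0.0]
(0.463, -0.071, 0.03, -90) [0.0002, 0.0003, 0.1198, 0.0001, 0.0001, 0.5999]
(0.463, -0.071, 0.03, 90) [0.0002, 0.0003, 0.1198, -0.0001, 0.0001, -0.4001]
[278.2423 231.5481] [ 0.5401 -0.0454  0.245 ]
```

View pics/w1.png

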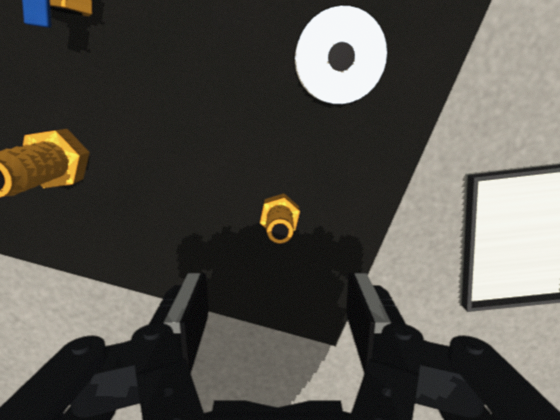

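The short nipple's hole sits at about (280,231), against a predicted (278,232), so calibration is good to about 1 mm. Descending.

Call:
play_rows:
  moves:
    - [[0, 0, 0.03, 0, 0, 0], [0, 0, 0.07, 0, 0, 0], [0, 0, 0.1, 0, 0, 0], [0, 0, 0.12, 0, 0, 0], [0, 0, 0.12, 0, 0, 0]]

```text
time_s: 2.48
eef_pos: [0.4618, -0.0721, 0.1846]
ee_rot: [-3.103, -0.486, 0.003]
force: [0.1, 0.2, 0.2]
finger_gap: 0.0598
grasp_force: 0.0
```

Call:
play_rows:
  moves:
    - [[0, 0, 0, 0, 0, 0], [0, 0, 0, 0, 0, 0], [0, 0, 0, 0, 0, 0], [0, 0, 0, 0, 0, 0], [0, 0, 0, 0, 0, 0], [0, 0, 0, 0, 0, 0]]
  hand: 0

```text
time_s: 3.22
eef_pos: [0.463, -0.0711, 0.1859]
ee_rot: [3.102, 0.489, 0.002]
force: [-1.6, -1.1, 6.4]
finger_gap: 0.0162
grasp_force: 48.6
```

Run:
```python
from h import *
print(arm.get_obs()["grasp_force"])
plan((.463,-.071,.13,None),(.455,.258,.13,90),(.455,.258,.034,90))
```

```text
48.59763264656067
t 3.225 yaw 17.9 tcp [ 0.463  -0.0711  0.1859] q [-0.1522  0.3296 -0.5113  0.7285 -0.0004  2.6765] gap 0.0162
(0.463, -0.071, 0.13, None) [0.0001, -0.0, -0.1322, 0.0003, -0.0003, -0.0]
(0.455, 0.258, 0.13, 90) [0.125, -0.4207, -0.1325, 0.0005, -0.0001, -0.4004]
(0.455, 0.258, 0.034, 90) [0.1249, -0.4208, -0.0045, 0.0005, -0.0001, -0.4004]
```

Call:
play_rows:
  moves:
    - [[0, 0, -0.03, 0, 0, 0], [0, 0, -0.08, 0, 0, 0], [0.002, -0.01, -0.12, 0, 0, -0.03], [0.02, -0.07, -0.132, 0, 0, -0.08], [0.04, -0.13, -0.132, 0, 0, -0.13], [0.055, -0.19, -0.132, 0, 0, -0.18], [0.075, -0.25, -0.132, 0, 0, -0.23], [0.09, -0.31, -0.132, 0, 0, -0.28], [0.11, -0.37, -0.132, 0, 0, -0.33], [0.12, -0.41, -0.132, 0, 0, -0.37], [0.125, -0.42, -0.132, 0, 0, -0.4], [0.125, -0.42, -0.132, 0, 0, -0.4]]

```text
time_s: 4.72
eef_pos: [0.4549, 0.2583, 0.2841]
ee_rot: [2.222, 2.221, 0.0]
force: [-0.2, 0.5, -0.1]
finger_gap: 0.0165
grasp_force: 48.8
```

Run:
```python
from h import *
plan((.455,.258,.035,90))
d=imaging.read_camera("wrist"); cv2.imwrite("pics/w2.png",d["image"]); print(pix(d,[.487,.288,.003]))
```

```text
t 4.725 yaw 90.0 tcp [0.4549 0.2583 0.2841] q [ 0.5163  0.3046 -0.2426  1.0233  0.      2.0876] gap 0.0165
(0.455, 0.258, 0.035, 90) [-0.0004, 0.0001, 0.1255, 0.0001, -0.0001, -0.0002]
[323.0146 169.6044]
```

View pics/w2.png

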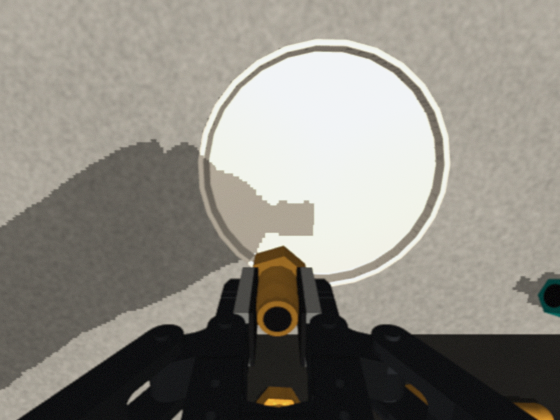

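The nipple is held upright and the dish centre is near (325,161), about 5 mm further in y than measured, which still leaves good margin. Lowering and releasing.

Call:
play_rows:
  moves:
    - [[0, 0, 0.03, 0, 0, 0], [0, 0, 0.07, 0, 0, 0], [0, 0, 0.105, 0, 0, 0], [0, 0, 0.12, 0, 0, 0], [0, 0, 0.126, 0, 0, 0], [0, 0, 0.126, 0, 0, 0], [0, 0, 0.126, 0, 0, 0]]

```text
time_s: 5.65
eef_pos: [0.4554, 0.2577, 0.1903]
ee_rot: [2.223, 2.219, 0.002]
force: [0.3, 0.6, 0.2]
finger_gap: 0.0162
grasp_force: 48.8
```

Call:
play_rows:
  moves:
    - [[0, 0, 0, 0, 0, 0], [0, 0, 0, 0, 0, 0], [0, 0, 0, 0, 0, 0], [0, 0, -0.01, 0, 0, 0], [0, 0, -0.05, 0, 0, 0], [0, 0, -0.1, 0, 0, 0], [0, 0, -0.13, 0, 0, 0], [0, 0, -0.13, 0, 0, 0]]
  hand: 0.55

```text
time_s: 6.65
eef_pos: [0.4556, 0.2579, 0.2891]
ee_rot: [2.222, 2.219, 0.006]
force: [1.2, 0.2, -0.6]
finger_gap: 0.0471
grasp_force: 0.0
```

Run:
```python
from h import *
plan((.676,.0445,.13,89),(.676,.0445,.022,89))
d=imaging.read_camera("wrist"); cv2.imwrite("pics/w3.png",d["image"])
```

```text
t 6.65 yaw 89.9 tcp [0.4556 0.2579 0.2891] q [ 0.515   0.2996 -0.2359  1.0314  0.0001  2.0872] gap 0.0471
(0.676, 0.0445, 0.13, 89) [-0.2841, 0.2942, 0.0059, 0.001, -0.0006, 0.0051]
(0.676, 0.0445, 0.022, 89) [-0.2844, 0.2938, 0.1499, 0.001, -0.0006, 0.0051]
```

View pics/w3.png

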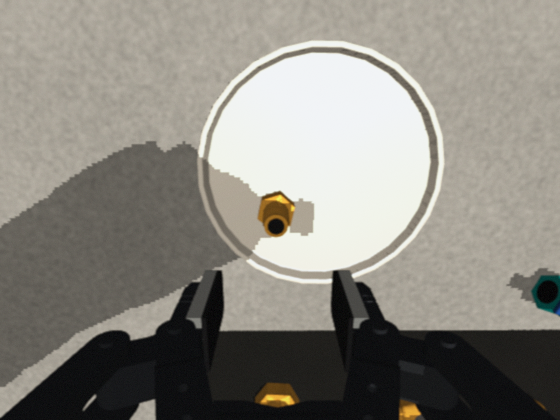

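The short nipple stands in the dish at about (276,215). Now to the elbow.

Call:
play_rows:
  moves:
    - [[-0.02, 0.02, 0, 0, 0, 0], [-0.07, 0.07, 0, 0, 0, 0.002], [-0.12, 0.125, 0, 0, 0, 0.004], [-0.17, 0.18, 0, 0, 0, 0.005], [-0.22, 0.23, 0, 0, 0, 0.005], [-0.265, 0.275, 0, 0, 0, 0.005], [-0.284, 0.294, 0.006, 0, 0, 0.005], [-0.284, 0.294, 0.01, 0, 0, 0.005], [-0.284, 0.294, 0.05, 0, 0, 0.005], [-0.284, 0.294, 0.1, 0, 0, 0.005], [-0.284, 0.294, 0.14, 0, 0, 0.005], [-0.284, 0.294, 0.15, 0, 0, 0.005]]

```text
time_s: 8.2
eef_pos: [0.6733, 0.0456, 0.1722]
ee_rot: [-2.236, -2.202, 0.005]
force: [0.2, 0.3, 0.4]
finger_gap: 0.0471
grasp_force: 0.0
```

Call:
play_rows:
  moves:
    - [[0, 0, 0, 0, 0, 0], [0, 0, 0, 0, 0, 0], [0, 0, 0, 0, 0, 0], [0, 0, 0, 0, 0, 0], [0, 0, 0, 0, 0, 0], [0, 0, 0, 0, 0, 0]]
  hand: 0
  squeeze: 60

```text
time_s: 8.95
eef_pos: [0.6756, 0.0443, 0.1755]
ee_rot: [2.24, 2.202, 0.002]
force: [-1.1, 1.2, 6.7]
finger_gap: 0.0219
grasp_force: 58.9
```

Run:
```python
from h import *
plan((.676,.0445,.13,89),(.513,.285,.13,89),(.513,.285,.025,89))
d=imaging.read_camera("wrist"); cv2.imwrite("pics/w4.png",d["image"])
```

```text
t 8.95 yaw 89.0 tcp [0.6756 0.0443 0.1755] q [0.0654 0.6337 0.0172 0.9527 0.0003 1.6533] gap 0.0219
(0.676, 0.0445, 0.13, 89) [0.0003, 0.0007, -0.146, 0.0005, -0.0001, 0.0001]
(0.513, 0.285, 0.13, 89) [0.3172, -0.2221, -0.1462, 0.0005, -0.0001, 0.0001]
(0.513, 0.285, 0.025, 89) [0.3172, -0.2223, -0.0062, 0.0005, -0.0001, 0.0001]
```

View pics/w4.png

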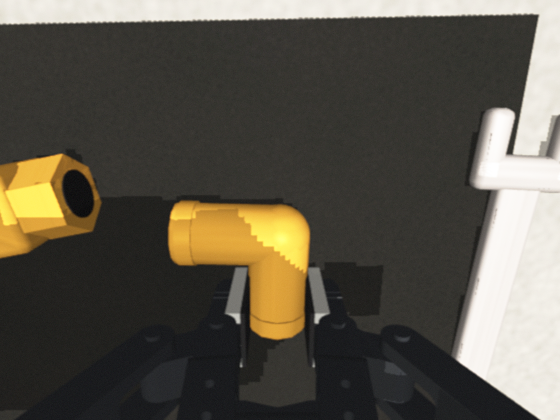

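The elbow is gripped across its arm at (277,290). Carrying it to the dish.

Call:
play_rows:
  moves:
    - [[0, 0, -0.03, 0, 0, 0], [0, 0, -0.08, 0, 0, 0], [0.005, -0.003, -0.13, 0, 0, 0], [0.04, -0.027, -0.146, 0, 0, 0], [0.09, -0.06, -0.146, 0, 0, 0], [0.145, -0.098, -0.146, 0, 0, 0], [0.2, -0.135, -0.146, 0, 0, 0], [0.25, -0.17, -0.146, 0, 0, 0], [0.295, -0.2, -0.146, 0, 0, 0], [0.319, -0.216, -0.14, 0, 0, 0], [0.319, -0.216, -0.12, 0, 0, 0], [0.319, -0.216, -0.09, 0, 0, 0]]

```text
time_s: 10.5
eef_pos: [0.5179, 0.2858, 0.2412]
ee_rot: [2.24, 2.202, 0.001]
force: [0.4, -0.2, -1.2]
finger_gap: 0.0215
grasp_force: 58.6
```

Run:
```python
from h import *
plan((.518,.286,.024,89))
```

```text
t 10.5 yaw 89.0 tcp [0.5179 0.2858 0.2412] q [ 0.5043  0.4465 -0.1385  0.9849 -0.0005  2.0923] gap 0.0215
(0.518, 0.286, 0.024, 89) [0.0003, -0.0, 0.083, 0.0003, -0.0, 0.0001]
```

Call:
play_rows:
  moves:
    - [[0, 0, 0.03, 0, 0, 0], [0, 0, 0.06, 0, 0, 0], [0, 0, 0.074, 0, 0, 0], [0, 0, 0.079, 0, 0, 0], [0, 0, 0.079, 0, 0, 0], [0, 0, 0.079, 0, 0, 0]]

```text
time_s: 11.25
eef_pos: [0.5177, 0.2864, 0.1835]
ee_rot: [2.24, 2.202, 0.002]
force: [-0.9, -0.5, -1.1]
finger_gap: 0.0219
grasp_force: 58.6
```

Call:
play_rows:
  moves:
    - [[0, 0, 0.003, 0, 0, 0], [0, 0, 0.006, 0, 0, 0], [0, 0, 0.006, 0, 0, 0], [0, 0, 0.006, 0, 0, 0]]

```text
time_s: 11.75
eef_pos: [0.5174, 0.2863, 0.1785]
ee_rot: [2.24, 2.202, 0.001]
force: [-0.2, -1.2, 2.1]
finger_gap: 0.0217
grasp_force: 59.0
```

Call:
play_rows:
  moves:
    - [[0, 0, 0, 0, 0, 0], [0, 0, 0, 0, 0, 0], [0, 0, 0, 0, 0, 0], [0, 0, -0.01, 0, 0, 0], [0, 0, -0.05, 0, 0, 0], [0, 0, -0.1, 0, 0, 0], [0, 0, -0.15, 0, 0, 0], [0, 0, -0.15, 0, 0, 0]]
  hand: 0.5

```text
time_s: 12.75
eef_pos: [0.5182, 0.2867, 0.2944]
ee_rot: [2.239, 2.201, 0.009]
force: [-0.1, -0.6, 0.4]
finger_gap: 0.0423
grasp_force: 0.0
```

Run:
```python
from h import *
plan((.456,.0795,.14,89),(.456,.0795,.04,89))
d=imaging.read_camera("wrist"); cv2.imwrite("pics/w5.png",d["image"])
```

```text
t 12.75 yaw 89.0 tcp [0.5182 0.2867 0.2944] q [ 0.5053  0.4041 -0.0596  1.1011  0.0001  2.0932] gap 0.0423
(0.456, 0.0795, 0.14, 89) [-0.2776, -0.0782, -0.0021, 0.0016, -0.001, 0.0001]
(0.456, 0.0795, 0.04, 89) [-0.2781, -0.0789, 0.1312, 0.0016, -0.001, 0.0001]
```

View pics/w5.png

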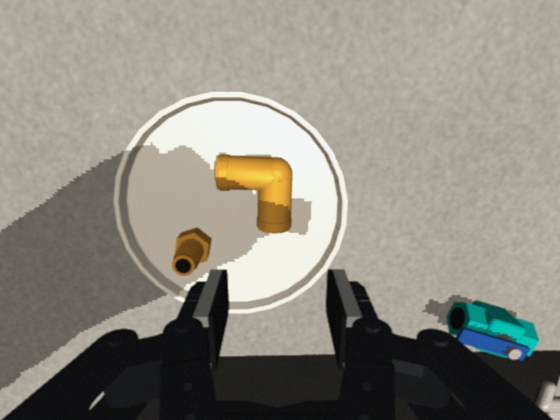

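The elbow lies flat and the nipple stands in the dish. Next is the tall nipple.

Call:
play_rows:
  moves:
    - [[-0.02, -0.006, 0, 0, 0, 0], [-0.07, -0.02, 0, 0, 0, 0], [-0.13, -0.037, 0, 0, 0, 0], [-0.19, -0.053, 0, 0, 0, 0], [-0.245, -0.07, 0, 0, 0, 0], [-0.278, -0.079, 0, 0, 0, 0], [-0.278, -0.079, 0, 0, 0, 0], [-0.278, -0.079, 0.03, 0, 0, 0], [-0.278, -0.079, 0.07, 0, 0, 0], [-0.278, -0.079, 0.11, 0, 0, 0], [-0.278, -0.079, 0.131, 0, 0, 0], [-0.278, -0.079, 0.131, 0, 0, 0]]
  hand: 0.7

```text
time_s: 14.3
eef_pos: [0.4538, 0.0791, 0.191]
ee_rot: [-2.238, -2.201, 0.004]
force: [-0.1, 0.6, 0.8]
finger_gap: 0.0601
grasp_force: 0.0
```

Call:
play_rows:
  moves:
    - [[0, 0, 0, 0, 0, 0], [0, 0, 0, 0, 0, 0], [0, 0, 0, 0, 0, 0], [0, 0, 0, 0, 0, 0], [0, 0, 0, 0, 0, 0], [0, 0, 0, 0, 0, 0], [0, 0, 0, 0, 0, 0]]
  hand: 0

```text
time_s: 15.18
eef_pos: [0.4549, 0.0789, 0.1933]
ee_rot: [2.24, 2.202, 0.002]
force: [-1.5, 1.1, 6.7]
finger_gap: 0.0227
grasp_force: 58.6
```

Run:
```python
from h import *
plan((.456,.08,.16,89),(.4965,-.241,.16,89),(.4965,-.241,.043,89))
```

```text
t 15.175 yaw 89.0 tcp [0.4549 0.0789 0.1933] q [ 0.1716  0.3101 -0.5172  0.742   0.0004  1.7595] gap 0.0227
(0.456, 0.08, 0.16, 89) [0.0016, 0.0017, -0.1623, 0.0005, -0.0002, 0.0001]
(0.4965, -0.241, 0.16, 89) [-0.4254, 0.063, -0.1625, 0.0005, -0.0002, 0.0001]
(0.4965, -0.241, 0.043, 89) [-0.4255, 0.0628, -0.0065, 0.0005, -0.0002, 0.0001]
```

Call:
play_rows:
  moves:
    - [[0, 0, -0.03, 0, 0, 0], [0, 0, -0.08, 0, 0, 0], [-0.01, 0.002, -0.13, 0, 0, 0], [-0.05, 0.008, -0.16, 0, 0, 0], [-0.11, 0.016, -0.162, 0, 0, 0], [-0.175, 0.026, -0.162, 0, 0, 0], [-0.24, 0.036, -0.162, 0, 0, 0], [-0.305, 0.045, -0.162, 0, 0, 0], [-0.365, 0.054, -0.162, 0, 0, 0], [-0.41, 0.061, -0.162, 0, 0, 0], [-0.425, 0.063, -0.162, 0, 0, 0], [-0.425, 0.063, -0.162, 0, 0, 0]]

```text
time_s: 16.68
eef_pos: [0.4962, -0.2409, 0.3138]
ee_rot: [-2.241, -2.201, -0.0]
force: [-0.2, -0.1, -0.6]
finger_gap: 0.0227
grasp_force: 58.9
```

Run:
```python
from h import *
plan((.4965,-.241,.042,89))
d=imaging.read_camera("wrist"); cv2.imwrite("pics/w6.png",d["image"]); print(pix(d,[.4965,-.241,.003]),pix(d,[.535,-.3245,.003]))
```

```text
t 16.675 yaw 89.0 tcp [ 0.4962 -0.2409  0.3138] q [-0.452   0.3283 -0.1247  1.1183  0.0003  1.1369] gap 0.0227
(0.4965, -0.241, 0.042, 89) [-0.0002, 0.0005, 0.1557, -0.0001, -0.0002, -0.0002]
[277.6628 198.9759] [323.4835 290.1095]
```

View pics/w6.png

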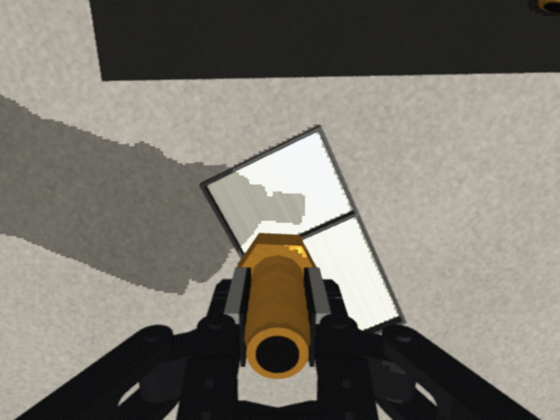

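The small bay's centre is at about (280,198), against a predicted (278,199). Lowering.

Call:
play_rows:
  moves:
    - [[0, 0, 0.03, 0, 0, 0], [0, 0, 0.08, 0, 0, 0], [0, 0, 0.12, 0, 0, 0], [0, 0, 0.143, 0, 0, 0], [0, 0, 0.15, 0, 0, 0], [0, 0, 0.154, 0, 0, 0], [0, 0, 0.154, 0, 0, 0], [0, 0, 0.154, 0, 0, 0]]

```text
time_s: 17.73
eef_pos: [0.4966, -0.2407, 0.1991]
ee_rot: [2.24, 2.202, 0.001]
force: [0.1, 0.2, -2.0]
finger_gap: 0.0224
grasp_force: 58.9
```

Call:
play_rows:
  moves:
    - [[0, 0, 0.0015, 0, 0, 0], [0, 0, 0.003, 0, 0, 0], [0, 0, 0.003, 0, 0, 0], [0, 0, 0.003, 0, 0, 0]]

```text
time_s: 18.23
eef_pos: [0.4964, -0.2408, 0.1964]
ee_rot: [2.24, 2.202, 0.0]
force: [-0.5, 0.0, 2.9]
finger_gap: 0.0227
grasp_force: 59.4
```

Call:
play_rows:
  moves:
    - [[0, 0, 0, 0, 0, 0], [0, 0, 0, 0, 0, 0], [0, 0, 0, 0, 0, 0], [0, 0, 0, 0, 0, 0], [0, 0, -0.02, 0, 0, 0], [0, 0, -0.06, 0, 0, 0], [0, 0, -0.11, 0, 0, 0], [0, 0, -0.15, 0, 0, 0], [0, 0, -0.15, 0, 0, 0]]
  hand: 0.6

```text
time_s: 19.35
eef_pos: [0.4971, -0.241, 0.3121]
ee_rot: [2.237, 2.199, 0.003]
force: [0.2, -0.3, 0.1]
finger_gap: 0.0514
grasp_force: 0.0
```

Run:
```python
from h import *
plan((.574,.0862,.15,188.8),(.574,.0862,.024,188.8))
```

```text
t 19.35 yaw 89.0 tcp [ 0.4971 -0.241   0.3121] q [-0.4515  0.3282 -0.1296  1.1077  0.0001  1.1363] gap 0.0514
(0.574, 0.0862, 0.15, 188.8) [0.438, 0.0951, 0.0089, 0.0005, 0.0018, -0.5543]
(0.574, 0.0862, 0.024, 188.8) [0.4384, 0.0943, 0.1769, 0.0005, 0.0018, -0.5543]
```

Call:
play_rows:
  moves:
    - [[0.02, 0.004, 0, 0, 0, -0.03], [0.07, 0.015, 0, 0, 0, -0.08], [0.12, 0.026, 0, 0, 0, -0.14], [0.17, 0.037, 0, 0, 0, -0.2], [0.22, 0.048, 0, 0, 0, -0.25], [0.27, 0.058, 0, 0, 0, -0.31], [0.32, 0.07, 0, 0, 0, -0.37], [0.37, 0.08, 0, 0, 0, -0.43], [0.41, 0.089, 0, 0, 0, -0.48], [0.43, 0.094, 0, 0, 0, -0.53], [0.438, 0.095, 0, 0, 0, -0.554], [0.438, 0.095, 0, 0, 0, -0.554]]
  hand: 0.75

```text
time_s: 20.85
eef_pos: [0.573, 0.0869, 0.3083]
ee_rot: [0.24, -3.131, -0.0]
force: [-0.3, 0.0, 1.3]
finger_gap: 0.0645
grasp_force: 0.0
```

Run:
```python
from h import *
plan((.574,.0862,.024,188.8))
d=imaging.read_camera("wrist"); cv2.imwrite("pics/w7.png",d["image"]); print([pix(d,p) for p in([.574,.0862,.03],[.5854,.0881,.042],[.5314,.08,.042],[.6036,.0909,.013])])
```

```text
t 20.85 yaw -171.2 tcp [0.573  0.0869 0.3083] q [ 0.1505  0.3775 -0.0641  1.1301  0.0001 -0.0022] gap 0.0645
(0.574, 0.0862, 0.024, 188.8) [-0.0013, -0.0012, 0.1724, 0.0, -0.0003, -0.0003]
[array([274.9833, 212.1108]), array([275.1517, 233.3074]), array([275.325 , 154.9845]), array([275.3245, 241.4078])]
```

View pics/w7.png

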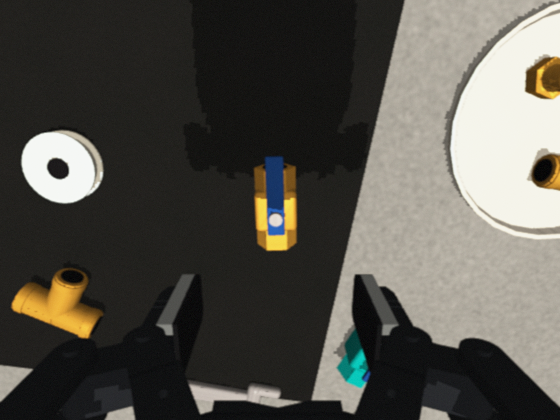

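The valve is aligned in the view, with its lever running from (275,157) to (275,234) as predicted. Descending and gripping.

Call:
play_rows:
  moves:
    - [[0, 0, 0.03, 0, 0, 0], [0, 0, 0.08, 0, 0, 0], [0, -0.001, 0.13, 0, 0, 0], [-0.001, -0.001, 0.16, 0, 0, 0], [-0.001, -0.001, 0.172, 0, 0, 0], [-0.001, -0.001, 0.172, 0, 0, 0], [-0.001, -0.001, 0.172, 0, 0, 0]]

```text
time_s: 21.78
eef_pos: [0.5745, 0.0858, 0.1807]
ee_rot: [-0.238, 3.131, 0.0]
force: [-0.2, 0.5, 0.7]
finger_gap: 0.0642
grasp_force: 0.0
```

Call:
play_rows:
  moves:
    - [[0, 0, 0, 0, 0, 0], [0, 0, 0, 0, 0, 0], [0, 0, 0, 0, 0, 0], [0, 0, 0, 0, 0, 0], [0, 0, 0, 0, 0, 0], [0, 0, 0, 0, 0, 0]]
  hand: 0
  squeeze: 70

```text
time_s: 22.52
eef_pos: [0.5743, 0.086, 0.1807]
ee_rot: [-0.239, 3.131, 0.0]
force: [-2.2, 0.7, 6.4]
finger_gap: 0.0285
grasp_force: 69.5
```

Run:
```python
from h import *
plan((.574,.0862,.18,188.8),(.538,-.325,.18,188.8),(.538,-.325,.026,188.8))
```

```text
t 22.525 yaw -171.3 tcp [0.5743 0.086  0.1807] q [ 0.1486  0.4906 -0.2444  0.8344  0.0001 -0.004 ] gap 0.0285
(0.574, 0.0862, 0.18, 188.8) [0.0001, 0.0004, -0.2058, 0.0, 0.0004, -0.0003]
(0.538, -0.325, 0.18, 188.8) [0.1309, -0.5342, -0.206, 0.0, 0.0004, -0.0003]
(0.538, -0.325, 0.026, 188.8) [0.1312, -0.5343, -0.0007, 0.0, 0.0004, -0.0003]
```

Call:
play_rows:
  moves:
    - [[0, 0, -0.03, 0, 0, 0], [0, 0, -0.08, 0, 0, 0], [0.002, -0.01, -0.13, 0, 0, 0], [0.014, -0.055, -0.16, 0, 0, 0], [0.028, -0.115, -0.165, 0, 0, 0], [0.044, -0.18, -0.165, 0, 0, 0], [0.06, -0.245, -0.165, 0, 0, 0], [0.077, -0.315, -0.165, 0, 0, 0], [0.094, -0.385, -0.165, 0, 0, 0], [0.11, -0.45, -0.165, 0, 0, 0], [0.123, -0.505, -0.165, 0, 0, 0], [0.131, -0.534, -0.165, 0, 0, 0]]

```text
time_s: 24.02
eef_pos: [0.5373, -0.3268, 0.3031]
ee_rot: [0.237, -3.132, -0.0]
force: [1.2, 0.6, -2.7]
finger_gap: 0.0287
grasp_force: 69.2
```

Call:
play_rows:
  moves:
    - [[0, 0, 0, 0, 0, 0], [0, 0, 0.03, 0, 0, 0], [0, 0, 0.08, 0, 0, 0], [0, 0, 0.12, 0, 0, 0], [0, 0, 0.145, 0, 0, 0], [0, 0, 0.152, 0, 0, 0], [0, 0, 0.152, 0, 0, 0], [0, 0, 0.152, 0, 0, 0]]

```text
time_s: 25.02
eef_pos: [0.5383, -0.3247, 0.1905]
ee_rot: [-0.24, 3.131, -0.001]
force: [-0.0, -0.5, -2.0]
finger_gap: 0.0287
grasp_force: 69.3
```

Run:
```python
from h import *
plan((.538,-.325,.0292,188.8))
d=imaging.read_camera("scene"); im=cv2.resize(d["image"][70:200,140:300],None,fx=4,fy=4,interpolation=cv2.INTER_CUBIC); cv2.imwrite("pics/s8.png",im)
```

```text
t 25.025 yaw -171.2 tcp [ 0.5383 -0.3247  0.1905] q [-0.5428  0.5484 -0.1046  0.9163  0.0002 -0.6958] gap 0.0287
(0.538, -0.325, 0.0292, 188.8) [0.0005, -0.0003, 0.0084, -0.0003, 0.0004, -0.0002]
```

View pics/s8.png

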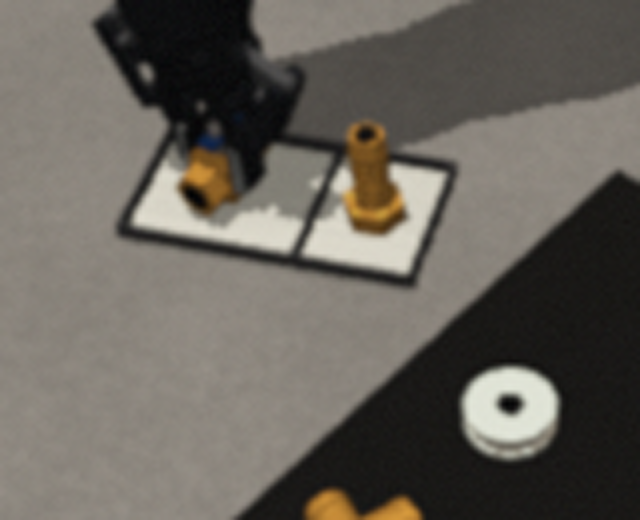

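The tall nipple stands in the small bay, and the valve hangs about 7 mm above the big bay's floor. Setting it down and releasing.

Call:
play_rows:
  moves:
    - [[0, 0, 0.003, 0, 0, 0], [0, 0, 0.006, 0, 0, 0], [0, 0, 0.0085, 0, 0, 0], [0, 0, 0.0085, 0, 0, 0], [0, 0, 0.0085, 0, 0, 0]]

```text
time_s: 25.7
eef_pos: [0.5377, -0.3249, 0.1837]
ee_rot: [-0.239, 3.132, -0.0]
force: [-2.9, 2.0, 5.0]
finger_gap: 0.0286
grasp_force: 70.1
```

Call:
play_rows:
  moves:
    - [[0, 0, 0, 0, 0, 0], [0, 0, 0, 0, 0, 0], [0, 0, 0, 0, 0, 0], [0, 0, -0.01, 0, 0, 0], [0, 0, -0.05, 0, 0, 0], [0, 0, -0.1, 0, 0, 0], [0, 0, -0.16, 0, 0, 0], [0, 0, -0.22, 0, 0, 0], [0, 0, -0.25, 0, 0, 0], [0, 0, -0.25, 0, 0, 0]]
  hand: 0.55

```text
time_s: 26.95
eef_pos: [0.5381, -0.3251, 0.373]
ee_rot: [-0.239, 3.129, -0.004]
force: [0.2, 0.5, -0.8]
finger_gap: 0.047
grasp_force: 0.0
```

Run:
```python
from h import *
a=imaging.read_camera("wrist")["image"]; t=imaging.read_camera("scene")["image"]
b=cv2.resize(t[80:290,150:500],(800,480),interpolation=cv2.INTER_CUBIC); cv2.imwrite("pics/s9.png",b); cv2.imwrite("pics/w9.png",a)
```

```text
(no output)
```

View pics/s9.png

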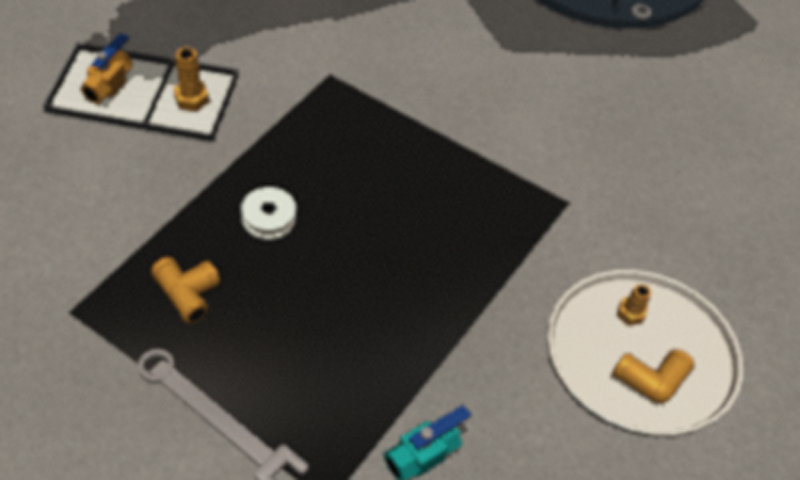

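View pics/w9.png

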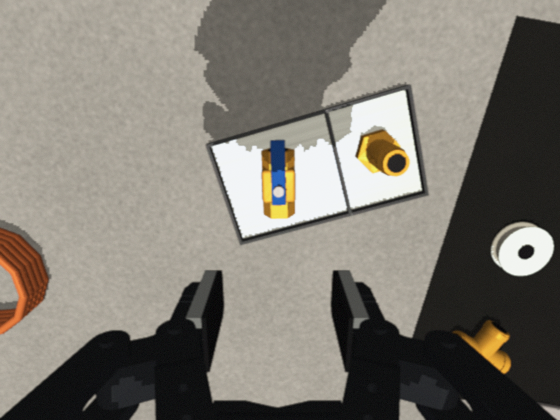

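The valve lies flat and centred in the big bay at (279,185), and the tall nipple stands in the small bay. Both dish parts are in place, the tee, reel and wrench are untouched, and the gripper is clear.

```bash
python3 -c "
from rig import arm
print(arm.hand_in())"
```

```text
the job is handed in; nothing more can be done
None
```

Both kits are made up and handed in at about 27 s: the last pictures show all four parts set down in place and the tee, reel and wrench unmoved, but the hand-in gave no verdict.

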